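# Lock a column of make-up cases on a shop display stand

### The arm

A 7-joint arm with a two-finger parallel gripper is mounted at the origin on the work surface. World frame = base frame: x ahead of the robot, y to its left, z up, the work surface at z = 0. Lengths are in m, angles in degrees, forces in N, time in s.
With the tool pointing down it reaches from about 0.425 to 0.95 m from the base axis. Payload 4.7 kg.
Tool frame: the origin (TCP) lies midway between the tips of the shut fingers; the grasp point (between the pads) lies bot.pinch_z behind it (bot.pinch_z is the distance from the TCP to the grasp point, in m); z points along the fingers, y is the line along which they close (so a half turn about z gives the same grasp; the last joint's range is limited). The gripper opens to 87 mm and grips with 3 to 60 N. Pads are 19 mm wide; open, the fingers measure 117 mm over their backs; the gripper's body (75 mm by 190 mm) begins 51 mm behind the grasp point.
Start: joints at [63.489, 26.849, -2.785, 87.806, 1.381, 65.374, -4.715], TCP at [0.284, -0.612, 0.223] pointing down, gripper open.
Joint ranges: [-148.3, 148.3], [-19.14, 114.17], [-79.39, 73.82], [5.75, 140.21], [-59.74, 239.74], [12.07, 113.84], [-152.46, 152.46]. Speed limits (degrees/s): [147.25, 147.25, 180, 180, 180, 180, 180].

### API

Orientations are given as a 3x3 rotation matrix whose columns are the frame's x, y, z axes.
In Python, from station import sense, optics, bot gives the robot as it stands.
- The arm moves only by the tool play_rows, never from a script. Its argument "motion" is a list of rows, each a list of 7 numbers: the turn, a rotation vector about the tool's x, y, z in rad, then the shift along the tool's x, y, z in cm, then the finger opening in cm, from 0 to 8.7. In form: [[ax, ay, az, tx, ty, tz, grip], ...]. A call has 1 to 12 rows; each row is the pose to reach, as a shift and turn from the pose commanded when the call began, along the tool's axes at that moment; what a row does not reach only later rows make up. A row lasts 1/10 s, in which the tool goes at most 50 mm and 8.59 degrees, less where a joint would pass 70% of its speed; a pose out of reach is approached as far as the arm can. A call with a gripper value outside its range is refused whole. The fingers move at their own pace and stop on an object; "squeeze" is the grip in N (left out, the last holds). Time passes only in rows, so rows that repeat a pose let the fingers close. It gives the time, the measured TCP pose, the force, the opening and the grip force at its end, in the units of the state.
- sense(): the state, without advancing time (a new reading comes with each control period).
- optics.capture(name): name is "scene" or "top" or "wrist"; returns (picture, depth): 384x512x3 uint8, blue, green, red; 384x512 float32, m along the optical axis (not along the pixel's ray), 0 where there is no reading.
- optics.camera_model(name): a dict with "fovy" (degrees; the focal length in pixels is half the picture's height over the tangent of half this angle, whatever the lens; pixels are square), "cx", "cy" (the principal point, pixels), "xyz" and "attitude" of the camera in the world; the wrist camera has in their place "mount" (4x4, takes a point from camera to tool coordinates, whose origin is the TCP and whose axes are the flange's). Camera axes: x right, y down, z forward; pixel columns grow to the right and rows downward; lengths in m; the calibration is good to about 2 mm. A picture is of the moment at which its call begins: read the wrist's pose just before it. camera_model takes no time and is no camera call.
- bot.sign_off(): hands the job in; it is judged then, once.
The state is a dict: "clock": time; "joint_pos": joint angles; "qvel": joint speeds; "joint_torque": joint torques, N m; "ee_pos": TCP position; "tool_rot": TCP orientation; "contact_force": force on the tool from outside, world axes, zero at the start; "torque": the same for the moment, N m; "grip_width": finger opening in m; "grip_force": force on a finger pad.
Only numpy, scipy, OpenCV 4.12 (cv2) and the standard library are available. Lean on these libraries where they do the work, as an engineer would, in place of code of your own. Each camera call takes 0.05 s, during which the arm holds its last target. There are 200 camera calls.

### The job

On the counter display stand, put the loose make-up case squarely on top of the two already stacked there. Then take the screwdriver from its wooden block, feel its blade into the slotted screw on top of the stand's post and turn the screw clockwise until the retaining bar has swung fully home, over the middle of the column; move the bar only by its screw, never by pushing the bar itself. Finally stand the screwdriver back in its block, and leave everything else on the counter where it is.

Things in the scene. Friction and masses are not known exactly. Their poses are not given: they have to be found in the camera images.
- stand: Grey display stand, fixed. Origin: at counter level under the centre of the case column; z up. Its tray is a plate 10 mm thick, x -60 to +60 mm, y -70 to +125 mm; the column stands on it at x = y = 0 with the cases' long side along y. A post (22 mm diameter) at y = +90 mm carries the retaining bar (underside 121 mm above the counter, 9 mm clear of three cases) and, on top, the slotted screw.
- retainer (a joint): Angle of the retaining bar about the post, rad. 0: fully home, the bar lies along the stand's -y, over the middle of the column (end stop at -0.03). Starts at 1.0 to 1.2, swung aside to the stand's +x side; positive is anticlockwise from above, so the screw turned clockwise brings it home. It stays where it is left (friction 0.22 N m).
- bar: Steel retaining bar, 24 mm wide, 8 mm thick, reaching 134 mm from the post's axis along its own -y, with a 36 mm wide end. Origin on the post's axis, 120 mm above the counter; the bar lies 1 to 9 mm above it; z up.
- screw_top (a point): Centre of the top face of the slotted screw head at rest (150 mm above the counter), on the post's axis; axes as the bar's. The head is a steel disc about 34 mm in diameter with one straight slot right across, 8 mm wide, 9 mm deep, open at both ends. The slot lies roughly along the bar's length (bar's y) but up to 0.4 rad off it either way, not reported: find it by feel or sight.
- screw_base (a point): Underside of the screw head, on the same axis, 13 mm below its top; fixed to the bar. The head is sprung: pressed from above it sinks up to 5 mm (about 1.4 N to start, 6 N fully down) and springs back up when the blade falls into the slot. It has play on the bar: it turns (against 0.09 N m) up to 0.45 rad either way from the bar's line before it carries the bar along.
- driver: Flat screwdriver, 150 mm long, standing upright in the block, blade down. Origin at the middle of the blade's end, z up to the handle. Blade 22 mm wide along x, 4 mm thick along y, 24 mm long; round shaft 12 mm diameter up to z 75 mm; black collar 52 mm diameter, z 75 to 83 mm; square black handle 26 x 26 mm (faces across x and y), z 83 to 150 mm. About 0.14 kg.
- blade (a point): Middle of the screwdriver blade's end (the driver's origin), same axes.
- block: Wooden tool block, 80 x 80 x 85 mm, fixed to the counter, with a square 32 x 32 mm hole right through from the top. Origin at the centre of its underside, z up. The screwdriver stands in the hole with its collar resting on the block's top, its blade end 10 mm above the counter.
- case_top: The loose closed make-up case, lying flat on the counter: 64 mm along x, 100 mm along y, 34 mm high, white plastic with a black seam. Origin at the centre of its underside. About 0.18 kg.
- case_mid: Same kind of case, the upper of the two already stacked on the stand (its top 78 mm above the counter). Origin at the centre of its underside.
- case_low: Same kind of case, the lower of the two, on the stand's tray. Origin at the centre of its underside.
- can0: Spray can, 52 mm diameter, 150 mm high, bystander, behind the task's things. Origin at the centre of its underside. Leave it alone.
- can1: Spray can, the same size, bystander. Origin at the centre of its underside. Leave it alone.
- can2: Spray can, the same size, bystander. Origin at the centre of its underside. Leave it alone.
- tape: Cardboard tape roll lying flat, 96 mm outside, 24 mm high, bystander near the robot. Origin at the centre of its underside. Leave it alone.
- jar: Small closed jar, 60 mm diameter, 55 mm high, bystander near the robot. Origin at the centre of its underside. Leave it alone.
- carton: Small cardboard carton 70 x 110 x 50 mm, bystander on the left. Origin at the centre of its underside. Leave it alone.

How it is judged (in metres and radians):
On the way, in this order (a step that is already met when the one before it is completed fails the run):
1. the loose case lies squarely on the column, let go (x of case_top in the frame of case_mid between -0.007 and 0.007 m and y of case_top in the frame of case_mid between -0.007 and 0.007 m and z of case_top in the frame of case_mid between -0.04 and 0.04 m and z of case_top in the frame of case_mid above 0.03 m and angle between the y axis of case_top and the y axis of case_mid, either way round below 0.12 rad and contact force between the fingers and case_top below 0.1 N), for 0.2 s.
2. the screwdriver's blade is down in the screw's slot (z of blade in the frame of screw_top between -0.0185 and -0.0068 m and horizontal distance between blade and screw_top below 0.006 m), for 0.1 s.
3. the bar has been turned home with the blade in the slot (all of step 2 and value of joint retainer below 0.1 rad), for 0.1 s.
At the end, for the whole second after the job is handed in: The third case lies on the second within 7 mm and 0.12 rad, the two lower cases not shifted more than 8 and 10 mm; the bar is within 0.12 rad of fully home over the column; the screwdriver stands upright in its block (collar on the block's top), everything released and at rest (x of case_top in the frame of case_mid between -0.007 and 0.007 m and y of case_top in the frame of case_mid between -0.007 and 0.007 m and z of case_top in the frame of case_mid between -0.04 and 0.04 m and z of case_top in the frame of case_mid above 0.03 m and angle between the y axis of case_top and the y axis of case_mid, either way round below 0.12 rad and distance of case_low from where it was at the start of the episode below 0.008 m and distance of case_mid from where it was at the start of the episode below 0.01 m and value of joint retainer below 0.12 rad and horizontal distance between driver and block below 0.012 m and z of driver in the frame of block below 0.016 m and angle between driver's own z axis and vertical below 0.12 rad and linear speed of each of case_top, driver below 0.02 m/s); the robot touches nothing.
It fails at once if the bar is pushed directly (more than 2 N on it) instead of being moved by its screw (contact force between bar and anything else above 2 N).
It fails at once if a bystander (can, tape, jar or carton) is moved more than 25 mm (distance of any of can0, can1, can2, tape, jar, carton from where it was at the start of the episode above 0.025 m).
It also fails if it takes over 72 s, if anything falls off the work surface, if the arm or the gripper's body presses on something with over 40 N, if the wrist force passes 120 N, or if a joint passes its speed limit or range.

## Working session

There is one attempt and no reset: what is moved stays moved. The work goes in short steps, Python scripts to look and compute and a tool call to move; the robot and the scene stay as the last step left them, time stands still between calls to the robot, and variables do not carry over. Pictures are saved under pics/ and viewed, at most 10 in all, crops included, and the job is handed in when it is done.

Besides the shell and the picture viewer there is one more tool, called after "Call:" as name(argument=value, ...), one argument or row to a line, values as JSON. play_rows: Moves the arm, as the interface text tells. Its arguments: {"type":"object","properties":{"motion":{"type":"array","items":{"type":"array","items":{"type":"number"}}},"squeeze":{"type":"number"}},"required":["motion"]}

```bash
mkdir -p pics; ls; cat > h.py <<'E'
import numpy as np, cv2
from station import sense, optics, bot
def cam(n):
    m=optics.camera_model(n); s=sense(); p,d=optics.capture(n)
    f=192/np.tan(np.radians(m['fovy'])/2)
    if 'mount' in m:
        T=np.eye(4);T[:3,:3]=s['tool_rot'];T[:3,3]=s['ee_pos'];T=T@np.array(m['mount'])
    else:
        T=np.eye(4);T[:3,:3]=m['attitude'];T[:3,3]=m['xyz']
    return p,d,(f,m['cx'],m['cy'],T)
def cloud(d,c):
    f,cx,cy,T=c; v,u=np.mgrid[:384,:512]
    P=np.stack([(u-cx)/f*d,(v-cy)/f*d,d],-1)
    return P@T[:3,:3].T+T[:3,3]
def ray(u,v,z,c):
    f,cx,cy,T=c; r=T[:3,:3]@np.array([(u-cx)/f,(v-cy)/f,1]); o=T[:3,3]
    return o+r*(z-o[2])/r[2]
def proj(P,c):
    f,cx,cy,T=c; q=(np.asarray(P)-T[:3,3])@T[:3,:3]
    return q[...,0]/q[...,2]*f+cx,q[...,1]/q[...,2]*f+cy
E
python3 - <<'E'
from h import *
print(sense()); print(bot.pinch_z)
ims=[]
for n in ['scene','top']:
    p,d,c=cam(n); np.savez(n,p=p,d=d,f=c[0],cx=c[1],cy=c[2],T=c[3]); print(n,c)
    cv2.imwrite(f'pics/{n}0.png',p)
E
```

```text
pics
{'clock': 0.0, 'joint_pos': array([63.48884336, 26.89602822, -2.78092402, 87.87533903,  1.38287475,
       65.37233504, -4.71341688]), 'qvel': array([ 0.05340715,  0.02807545,  0.03126331,  0.01122515, -0.00438643,
        0.04741558, -0.02195093]), 'joint_torque': array([ 4.05200981e-04, -5.07973623e+01, -8.06457899e-02, -2.36155164e+01,
       -6.13372237e-02,  3.78102693e-02,  1.58815687e-04]), 'ee_pos': array([ 0.28343767, -0.61194791,  0.22150234]), 'tool_rot': array([[ 9.07359482e-01,  4.20354514e-01, -9.23039986e-04],
       [ 4.20355508e-01, -9.07357925e-01,  1.68591126e-03],
       [-1.28847239e-04, -1.91773251e-03, -9.99998153e-01]]), 'contact_force': array([-1.18806906, -0.86203667,  0.03523082]), 'torque': array([-0.02321798,  0.03075882,  0.00735734]), 'grip_force': 0.0, 'grip_width': 0.08698201925282537}
0.0187
scene (np.float64(466.25536941906506), 262.97592369349655, 200.67266976644655, array([[-0.770658  ,  0.42635459, -0.47361166,  1.04866386],
       [ 0.63724021,  0.51949993, -0.56924927,  0.62923297],
       [ 0.00333918, -0.7405009 , -0.67204707,  0.82691871],
       [ 0.        ,  0.        ,  0.        ,  1.        ]]))
top (np.float64(377.1924750699969), 256.09122092188136, 193.02490714555782, array([[-1.50835483e-02, -9.93429228e-01,  1.13449790e-01,
         4.21383438e-01],
       [-9.99886083e-01,  1.50489780e-02, -1.16117829e-03,
         2.12492067e-02],
       [-5.53754943e-04, -1.13454381e-01, -9.93543052e-01,
         1.02675313e+00],
       [ 0.00000000e+00,  0.00000000e+00,  0.00000000e+00,
         1.00000000e+00]]))
```

View pics/top0.png

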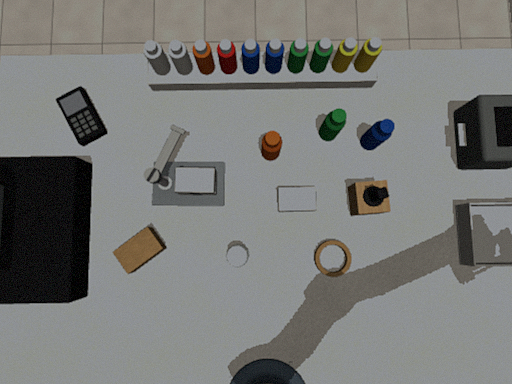

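View pics/scene0.png

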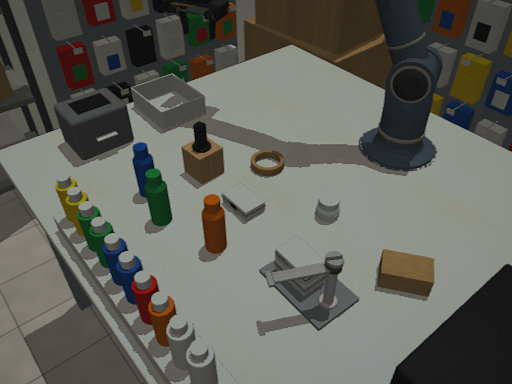

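The top view shows the stand at about (188,183), with the post and screw at (152,175) and the bar pointing up-right. The loose case is at (297,198) and the block with the driver at (370,197). Next I'll measure them with depth.

```bash
python3 - <<'E'
from h import *
for n in ['top','scene']:
    z=np.load(n+'.npz'); p,d=z['p'],z['d']; c=(float(z['f']),float(z['cx']),float(z['cy']),z['T'])
    P=cloud(d,c); P[d==0]=np.nan
    hsv=cv2.cvtColor(p,cv2.COLOR_BGR2HSV)
    def comp(name,cen,r,z0,z1,extra=None):
        m=(np.hypot(P[...,0]-cen[0],P[...,1]-cen[1])<r)&(P[...,2]>z0)&(P[...,2]<z1)
        if extra is not None: m&=extra
        nl,lab,st,_=cv2.connectedComponentsWithStats(m.astype(np.uint8))
        if nl<2: print(n,name,'none');return
        k=1+np.argmax(st[1:,4]); q=P[lab==k]
        (rc,sz,a)=cv2.minAreaRect((q[:,:2]*1000).astype(np.float32))
        b=cv2.boxPoints((rc,sz,a)); e=b[1]-b[0]; e2=b[2]-b[1]; L=e if np.hypot(*e)>np.hypot(*e2) else e2
        print(n,name,len(q),'rect',np.round(rc,1),np.round(sz,1),'long dir deg',round(np.degrees(np.arctan2(L[1],L[0]))%180,1),'mean',np.round(q.mean(0)*1000,1),'zmed',round(np.median(q[:,2])*1000,1))
    g=lambda u,v,h:ray(u,v,h,c)[:2] 
    if n=='top':
        C={'case':g(297,198,.034),'block':g(369,197,.085),'screw':g(152,175,.15),'stack':g(195,180,.078),'bar':g(170,150,.129)}
        print({k:v.round(3) for k,v in C.items()})
    comp('case',C['case'],.09,.02,.05)
    comp('block',C['block'],.08,.075,.0895)
    comp('handle',C['block'],.08,.12,.18)
    comp('screw',C['screw'],.04,.14,.165)
    comp('stack',C['stack'],.09,.066,.09)
    comp('bar',C['bar'],.12,.115,.139)
    comp('tray',C['stack'],.2,.005,.016)
E
```

```text
{'case': array([ 0.52 , -0.088]), 'block': array([ 0.515, -0.263]), 'screw': array([0.568, 0.264]), 'stack': array([0.565, 0.175]), 'bar': array([0.632, 0.228])}
top case 925 rect [517.8 -88.4] [101.   64.1] long dir deg 90.0 mean [517.1 -87.7  34.3] zmed 34.5
top block 654 rect [ 514.6 -272.2] [80.7 81.2] long dir deg 93.4 mean [ 512.4 -266.7   85.4] zmed 85.6
top handle 176 rect [ 515.3 -271.9] [25.6 25.7] long dir deg 106.4 mean [ 514.2 -268.3  153.4] zmed 158.8
top screw 189 rect [568.2 265.3] [35.9 34.3] long dir deg 57.4 mean [567.3 265.1 148.5] zmed 149.7
top stack 1009 rect [564.8 176. ] [101.1  64.3] long dir deg 89.3 mean [564.6 175.   78. ] zmed 78.3
top bar 534 rect [622.4 240. ] [ 36.8 146.6] long dir deg 153.3 mean [634.3 231.9 129. ] zmed 129.1
top tray 1691 rect [566.  203.4] [194.3 121.3] long dir deg 89.1 mean [557.2 202.1  10.5] zmed 10.5
scene case 798 rect [521.9 -86.9] [ 65.6 105.3] long dir deg 92.0 mean [524.7 -81.1  32.7] zmed 33.8
scene block 419 rect [ 517.7 -271.8] [82.7 86.5] long dir deg 95.2 mean [ 526.1 -258.3   83.9] zmed 84.6
scene handle 206 rect [ 520.5 -271.2] [27.7 29.9] long dir deg 114.9 mean [ 521.8 -266.1  144.6] zmed 146.8
scene screw 273 rect [571.  266.6] [38.5 33.5] long dir deg 52.5 mean [572.3 267.6 148.1] zmed 149.3
scene stack 918 rect [568.8 172.8] [92.8 66.7] long dir deg 87.4 mean [569.7 169.   77.8] zmed 78.2
scene bar 835 rect [624.6 240.9] [ 36.6 147.9] long dir deg 153.7 mean [635.  238.4 128.6] zmed 128.9
scene tray 1822 rect [569.6 232.6] [141.6 122.4] long dir deg 88.7 mean [585.3 253.8  10.4] zmed 10.4
```

```bash
cat >> h.py <<'E'
from scipy.spatial.transform import Rotation as Ro
def goto(x,y,z,yaw,s=None):
    s=s or sense(); R=s['tool_rot']; a=np.radians(yaw); c,n=np.cos(a),np.sin(a)
    G=np.array([[c,n,0],[n,-c,0],[0,0,-1.]])   # tool x at yaw, z down
    r=Ro.from_matrix(R.T@G).as_rotvec(); t=R.T@(np.array([x,y,z])-s['ee_pos'])*100
    print('pose',s['ee_pos'].round(4),'yaw',np.degrees(np.arctan2(R[1,0],R[0,0])).round(2),'tilt',R[2,:2].round(4))
    print('-> rot',r.round(4),'shift cm',t.round(2))
E
python3 -c "
from h import *
print(optics.camera_model('wrist'))
goto(.518,-.09,.2,90)"
```

```text
{'fovy': 61.61481736632081, 'cx': 252.41685288447613, 'cy': 186.6842882709964, 'mount': array([[ 2.24655773e-04, -9.56106085e-01, -2.93020655e-01,
         8.03284320e-02],
       [ 9.99999959e-01,  1.62772568e-04,  2.35573566e-04,
        -3.46701099e-04],
       [-1.77537596e-04, -2.93020696e-01,  9.56106082e-01,
        -1.63690391e-01],
       [ 0.00000000e+00,  0.00000000e+00,  0.00000000e+00,
         1.00000000e+00]])}
pose [ 0.2835 -0.612   0.2216] yaw 24.86 tilt [-0.0001 -0.0018]
-> rot [-1.600e-03 -1.000e-03 -1.137e+00] shift cm [ 43.22 -37.5    2.22]
```

Call:
play_rows(
  motion=[
    [0, 0, -0.09, 3.6, -3.1, 0, 8.7],
    [0, 0, -0.19, 7.2, -6.25, 0, 8.7],
    [0, 0, -0.28, 10.8, -9.4, 0, 8.7],
    [0, 0, -0.38, 14.4, -12.5, 0, 8.7],
    [0, 0, -0.47, 18, -15.6, 0, 8.7],
    [0, 0, -0.57, 21.6, -18.75, 0, 8.7],
    [0, 0, -0.66, 25.2, -21.9, 0.5, 8.7],
    [0, 0, -0.76, 28.8, -25, 1, 8.7],
    [0, 0, -0.85, 32.4, -28.1, 1.5, 8.7],
    [0, 0, -0.95, 36, -31.25, 2.2, 8.7],
    [0, 0, -1.04, 39.6, -34.4, 2.2, 8.7],
    [0, 0, -1.137, 43.2, -37.5, 2.2, 8.7],
  ],
)

```text
clock: 1.3
ee_pos: [0.5181, -0.0889, 0.2002]
tool_rot: [[-0.004, 1.0, -0.001], [1.0, 0.004, -0.0], [-0.0, -0.001, -1.0]]
contact_force: [0.7, -0.4, 0.1]
grip_width: 0.0869
grip_force: 0.0
```

Call:
play_rows(
  motion=[
    [0, 0, 0, 0, 0, 0, 8.7],
    [0, 0, 0, 0, 0, 0, 8.7],
    [0, 0, 0, 0, 0, 0, 8.7],
  ],
)

```text
clock: 1.6
ee_pos: [0.5175, -0.092, 0.2002]
tool_rot: [[0.002, 1.0, -0.001], [1.0, -0.002, -0.001], [-0.001, -0.001, -1.0]]
contact_force: [0.0, -0.3, -0.3]
grip_width: 0.0869
grip_force: 0.0
```

```bash
cat >> h.py <<'E'
def rect(P,cen,r,z0,z1,name='',hist=False):
    m=(np.hypot(P[...,0]-cen[0],P[...,1]-cen[1])<r)&(P[...,2]>z0)&(P[...,2]<z1)
    nl,lab,st,_=cv2.connectedComponentsWithStats(m.astype(np.uint8))
    k=1+np.argmax(st[1:,4]); q=P[lab==k]
    rc,sz,a=cv2.minAreaRect((q[:,:2]*1000).astype(np.float32))
    b=cv2.boxPoints((rc,sz,a)); e,e2=b[1]-b[0],b[2]-b[1]; L=e if np.hypot(*e)>np.hypot(*e2) else e2
    print(name,len(q),np.round(rc,1),np.round(sz,1),'dir',round(np.degrees(np.arctan2(L[1],L[0]))%180,1),'z',round(np.median(q[:,2])*1000,1))
    return lab==k
E
python3 - <<'E'
from h import *
p,d,c=cam('wrist'); P=cloud(d,c); P[d==0]=np.nan
cv2.imwrite('pics/w1.png',p)
rect(P,(.518,-.088),.1,.02,.05,'case')
print('edge?',[np.round(x,0) for x in proj([[.486,-.138,.034],[.55,-.138,.034],[.486,-.038,.034],[.55,-.038,.034]],c)])
goto(.518,-.09,.2,90)
E
```

```text
case 5736 [520.4 -86.3] [64.7 99.7] dir 90.8 z 35.4
edge? [array([224., 283., 222., 285.]), array([209., 209., 116., 116.])]
pose [ 0.5174 -0.0924  0.2002] yaw 89.83 tilt [-0.0007 -0.0009]
-> rot [-0.0009  0.0007 -0.003 ] shift cm [0.24 0.06 0.02]
```

Call:
play_rows(
  motion=[
    [0, 0, -0.015, -0.16, 0.28, 4, 8.7],
    [0, 0, -0.015, -0.16, 0.28, 8, 8.7],
    [0, 0, -0.015, -0.16, 0.28, 12, 8.7],
    [0, 0, -0.015, -0.16, 0.28, 16, 8.7],
    [0, 0, -0.015, -0.16, 0.28, 18.4, 8.7],
    [0, 0, -0.015, -0.16, 0.28, 19.4, 8.7],
    [0, 0, -0.015, -0.16, 0.28, 19.4, 8.7],
  ],
)

```text
clock: 2.35
ee_pos: [0.5199, -0.0933, 0.0056]
tool_rot: [[-0.013, 1.0, -0.002], [1.0, 0.013, -0.0], [-0.0, -0.002, -1.0]]
contact_force: [-0.2, -0.5, 0.9]
grip_width: 0.0873
grip_force: 0.0
```

Call:
play_rows(
  motion=[
    [0, 0, 0, 0, 0, 0, 5.5],
    [0, 0, 0, 0, 0, 0, 5.5],
    [0, 0, 0, 0, 0, 0, 5.5],
    [0, 0, 0, 0, 0, 0, 5.5],
    [0, 0, 0, 0, 0, 0, 5.5],
    [0, 0, 0, 0, 0, 0, 5.5],
    [0, 0, 0, 0, 0, 0, 5.5],
  ],
  squeeze=20,
)

```text
clock: 3.05
ee_pos: [0.5213, -0.0925, 0.0075]
tool_rot: [[-0.015, 1.0, 0.001], [1.0, 0.015, -0.001], [-0.001, 0.001, -1.0]]
contact_force: [-1.7, -1.0, 6.9]
grip_width: 0.0641
grip_force: 20.0
```

```bash
python3 - <<'E'
from h import *
s=sense();print(s['grip_width'],s['grip_force'],s['contact_force'])
goto(.52,-.094,.24,90)
E
```

```text
0.06408446421210705 19.999342288356274 [-1.65858237 -1.01681565  6.93311837]
pose [ 0.5213 -0.0925  0.0075] yaw 90.85 tilt [-0.0008  0.0008]
-> rot [0.0008 0.0008 0.0148] shift cm [ -0.17  -0.11 -23.25]
```

Call:
play_rows(
  motion=[
    [0, 0, 0, 0, 0, -1, 5.5],
    [0, 0, 0, 0, 0, -4, 5.5],
    [0, 0, 0, 1, 0.3, -8, 5.5],
    [0, 0, 0, 4, 1, -12, 5.5],
    [0, 0, 0, 7.5, 2, -16, 5.5],
    [0, 0, 0, 11, 3, -20, 5.5],
    [0, 0, 0, 14, 4, -23, 5.5],
    [0, 0, 0, 16, 4.6, -24, 5.5],
    [0, 0, 0, 16.75, 4.6, -24, 5.5],
    [0, 0, 0, 16.75, 4.6, -24, 5.5],
    [0, 0, 0, 16.75, 4.6, -24, 5.5],
    [0, 0, 0, 16.75, 4.6, -24, 5.5],
  ],
)

```text
clock: 4.25
ee_pos: [0.5635, 0.0736, 0.245]
tool_rot: [[-0.012, 1.0, -0.003], [1.0, 0.012, -0.001], [-0.001, -0.003, -1.0]]
contact_force: [0.4, 0.2, -1.9]
grip_width: 0.0637
grip_force: 20.0
```

```bash
python3 - <<'E'
from h import *
s=sense();print(s['grip_width'],s['ee_pos'])
p,d,c=cam('wrist'); P=cloud(d,c); P[d==0]=np.nan
cv2.imwrite('pics/w2.png',p)
rect(P,(.567,.177),.09,.066,.09,'stack')
e=s['ee_pos']
m=rect(P,e[:2]+[0,.008],.07,e[2]+.01,e[2]+.05,'held')
q=P[m]*1000; print(np.percentile(q,[1,50,99],axis=0).round(1))
E
```

```text
0.06374299982599557 [0.56352173 0.07356419 0.24496033]
stack 7359 [567.4 177.8] [100.1  64.6] dir 88.2 z 79.4
held 19195 [563.  100.8] [91.7 58.3] dir 0.6 z 272.8
[[522.5  73.7 258.9]
 [562.8 101.7 272.8]
 [603.6 129.6 289.7]]
```

View pics/w2.png

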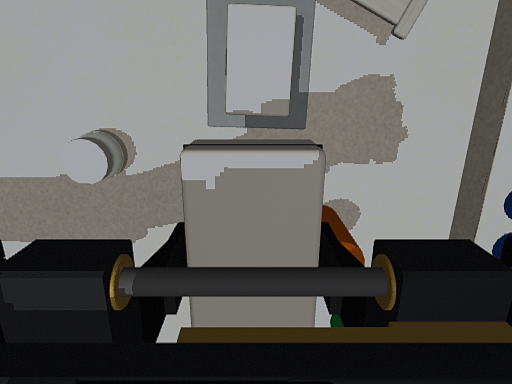

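The held case fills (182–325, 150–330), with its front edge at row 150. The stack is at (225–297, 5–115) and fully visible. I'll measure the held case's edges precisely.

```bash
python3 - <<'E'
from h import *
s=sense();e=s['ee_pos'];print(e)
p,d,c=cam('wrist'); P=cloud(d,c); P[d==0]=np.nan
rect(P,(.567,.177),.09,.066,.09,'stack')
for v in (165,185,205,225):
    r=P[v]; k=np.where((abs(r[:,0]-e[0])<.036)&(r[:,2]>.269)&(r[:,2]<.277))[0]
    print(v,r[k[0]].round(4),r[k[-1]].round(4),((r[k[0]]+r[k[-1]])/2).round(4))
for u in (200,230,260,290,305):
    r=P[:,u]; k=np.where((r[:,2]>.269)&(r[:,2]<.277))[0]; print(u,k[0],r[k[0]].round(4))
goto(.567,.178,.2,90)
E
```

```text
[0.56378287 0.07386274 0.24526035]
stack 7337 [567.2 177.9] [100.1  65. ] dir 88.4 z 79.4
165 [0.5305 0.1215 0.2691] [0.5943 0.1227 0.2703] [0.5624 0.1221 0.2697]
185 [0.5316 0.1131 0.2718] [0.5944 0.1138 0.2713] [0.563  0.1134 0.2716]
205 [0.5315 0.1036 0.2718] [0.595  0.1038 0.27  ] [0.5632 0.1037 0.2709]
225 [0.532  0.0939 0.2722] [0.5941 0.095  0.2727] [0.5631 0.0945 0.2725]
200 148 [0.54   0.1296 0.2708]
230 148 [0.5529 0.1296 0.2697]
260 148 [0.566  0.1297 0.2696]
290 149 [0.5791 0.1295 0.2697]
305 149 [0.5857 0.1295 0.2692]
pose [0.5639 0.0742 0.2455] yaw 90.73 tilt [-0.0008 -0.0019]
-> rot [-0.0019  0.0008  0.0128] shift cm [10.38  0.45  4.55]
```

Call:
play_rows(
  motion=[
    [0, 0, 0.03, 3, 0.2, 0, 5.5],
    [0, 0, 0.033, 6.5, 0.4, 0, 5.5],
    [0, 0, 0.033, 9, 0.5, 1.5, 5.5],
    [0, 0, 0.033, 9.74, 0.51, 4, 5.5],
    [0, 0, 0.033, 9.74, 0.51, 7, 5.5],
    [0, 0, 0.033, 9.74, 0.51, 10, 5.5],
    [0, 0, 0.033, 9.74, 0.51, 12.5, 5.5],
    [0, 0, 0.033, 9.74, 0.51, 14, 5.5],
    [0, 0, 0.033, 9.74, 0.51, 14.5, 5.5],
    [0, 0, 0.033, 9.74, 0.51, 14.5, 5.5],
    [0, 0, 0.033, 9.74, 0.51, 14.5, 5.5],
  ],
)

```text
clock: 5.45
ee_pos: [0.569, 0.1738, 0.1028]
tool_rot: [[0.018, 1.0, 0.002], [1.0, -0.018, 0.001], [0.001, 0.002, -1.0]]
contact_force: [-0.2, -0.0, -1.5]
grip_width: 0.0636
grip_force: 20.0
```

```bash
python3 - <<'E'
from h import *
goto(.5678,.1717,.0855,88.8)
E
```

```text
pose [0.569  0.1738 0.1028] yaw 88.96 tilt [0.0008 0.0022]
-> rot [ 0.0022 -0.0008  0.0028] shift cm [-0.21 -0.12  1.73]
```

Call:
play_rows(
  motion=[
    [0, 0, 0, -0.2, -0.12, 0.4, 5.5],
    [0, 0, 0, -0.2, -0.12, 0.9, 5.5],
    [0, 0, 0, -0.2, -0.12, 1.3, 5.5],
    [0, 0, 0, -0.2, -0.12, 1.6, 5.5],
    [0, 0, 0, -0.2, -0.12, 1.75, 5.5],
    [0, 0, 0, -0.2, -0.12, 1.75, 5.5],
    [0, 0, 0, -0.2, -0.12, 1.75, 5.5],
  ],
)

```text
clock: 6.15
ee_pos: [0.5666, 0.1713, 0.0854]
tool_rot: [[0.018, 1.0, -0.0], [1.0, -0.018, -0.001], [-0.001, -0.0, -1.0]]
contact_force: [-4.3, -2.3, 8.1]
grip_width: 0.0638
grip_force: 20.0
```

Call:
play_rows(
  motion=[
    [0, 0, 0, 0, 0, 0, 7],
    [0, 0, 0, 0, 0, 0, 8.5],
    [0, 0, 0, 0, 0, 0, 8.5],
    [0, 0, 0, 0, 0, 0, 8.5],
    [0, 0, 0, 0, 0, -1, 8.5],
    [0, 0, 0, 0, 0, -4, 8.5],
    [0, 0, 0, 0, 0, -8, 8.5],
    [0, 0, 0, -2, 0, -12, 8.5],
    [0, 0, 0, -4, 0, -14, 8.5],
    [0, 0, 0, -4, 0, -14, 8.5],
    [0, 0, 0, -4, 0, -14, 8.5],
    [0, 0, 0, -4, 0, -14, 8.5],
  ],
)

```text
clock: 7.35
ee_pos: [0.5651, 0.1322, 0.223]
tool_rot: [[0.017, 1.0, -0.002], [1.0, -0.017, 0.0], [0.0, -0.002, -1.0]]
contact_force: [-0.5, 0.1, 0.4]
grip_width: 0.0853
grip_force: 0.0
```

```bash
python3 - <<'E'
from h import *
s=sense();e=s['ee_pos'];print(e,s['clock'])
p,d,c=cam('wrist'); P=cloud(d,c); P[d==0]=np.nan
cv2.imwrite('pics/w3.png',p)
rect(P,(.567,.177),.09,.1,.119,'top case')
rect(P,(.568,.266),.03,.14,.165,'screw')
p,d,c=cam('top'); P=cloud(d,c); P[d==0]=np.nan
rect(P,(.565,.176),.09,.1,.119,'top case, topcam')
E
```

```text
[0.56510556 0.13221469 0.22295147] 7.35
top case 8909 [566.8 177. ] [100.   65.1] dir 89.1 z 113.4
screw 1484 [569.9 259.4] [36.6 21.2] dir 1.3 z 151.0Traceback (most recent call last):
  File "<stdin>", line 8, in <module>
  File "h.py", line 31, in rect
    k=1+np.argmax(st[1:,4]); q=P[lab==k]
        ~~~~~~~~~^^^^^^^^^^
    return _wrapfunc(a, 'argmax', axis=axis, out=out, **kwds)
    return bound(*args, **kwds)
ValueError: attempt to get argmax of an empty sequence
```

View pics/w3.png

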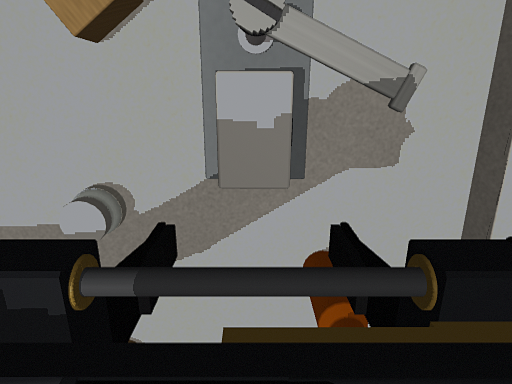

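The case is on the column at (566.8, 177.0), within 1 mm of the stack, and squared up (89.1°). The screw shows at about (255,15) at the image edge, so I'll shift toward +y to see its slot.

Call:
play_rows(
  motion=[
    [0, 0, 0, 3, 0, -1, 8.5],
    [0, 0, 0, 6, 0, -2, 8.5],
    [0, 0, 0, 8, 0, -2, 8.5],
    [0, 0, 0, 8, 0, -2, 8.5],
    [0, 0, 0, 8, 0, -2, 8.5],
    [0, 0, 0, 8, 0, -2, 8.5],
  ],
)

```text
clock: 8.05
ee_pos: [0.5675, 0.21, 0.2431]
tool_rot: [[0.019, 1.0, -0.001], [1.0, -0.019, -0.001], [-0.001, -0.001, -1.0]]
contact_force: [0.1, -0.6, 0.6]
grip_width: 0.0849
grip_force: 0.0
```

```bash
python3 - <<'E'
from h import *
s=sense();e=s['ee_pos'];print(e,s['clock'])
p,d,c=cam('wrist'); P=cloud(d,c); P[d==0]=np.nan
np.savez('w4',p=p,d=d,P=P)
rect(P,(.57,.267),.03,.14,.165,'screw')
rect(P,(.634,.233),.12,.119,.136,'bar')
m=(np.hypot(P[...,0]-.57,P[...,1]-.267)<.019)
q=P[m]; lo=q[(q[:,2]<.1475)&(q[:,2]>.136)]; hi=q[q[:,2]>.149]
print(len(q),len(lo),len(hi), lo.mean(0) if len(lo) else 0, hi.mean(0))
u,v=proj([.57,.267,.15],c); u,v=int(u),int(v); print(u,v)
cr=p[max(v-50,0):v+50,max(u-50,0):u+50]; cv2.imwrite('pics/w4.png',cv2.resize(cr,None,fx=5,fy=5,interpolation=cv2.INTER_CUBIC))
E
```

```text
[0.56747587 0.21003546 0.24310756] 8.05
screw 1686 [569.6 267.4] [36.  35.8] dir 59.1 z 151.2
bar 3759 [635.7 232.2] [ 35.8 118.6] dir 157.2 z 130.4
1746 452 1225 [0.56914427 0.26757424 0.14256507] [0.56964697 0.26774638 0.15149503]
255 119
```

View pics/w4.png

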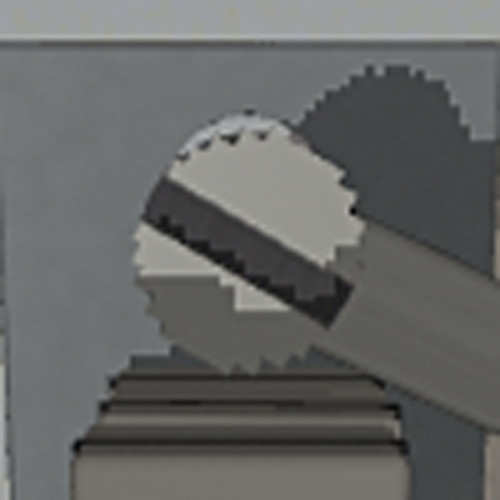

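The crop shows the slot clearly, running from upper left (165,200) to lower right (340,305), slightly steeper than the bar. I'll fit its direction from depth.

```bash
python3 - <<'E'
from h import *
P=np.load('w4.npz')['P']
P=P-[0,0,.0012]
m=np.hypot(P[...,0]-.5696,P[...,1]-.2674)<.0178
q=P[m]; lo=q[(q[:,2]<.145)&(q[:,2]>.136)]
rc,sz,a=cv2.minAreaRect((lo[:,:2]*1000).astype(np.float32)); print(rc,sz,a)
w,V=np.linalg.eigh(np.cov(lo[:,:2].T)); L=V[:,1]; L*=np.sign(L[0]); print('slot dir',np.degrees(np.arctan2(L[1],L[0])),'mean',lo.mean(0))
# bar middle line
b=P[(P[...,2]>.12)&(P[...,2]<.136)&(P[...,0]>.59)&(P[...,0]<.665)&(P[...,1]>.15)&(P[...,1]<.28)]
xs=np.arange(.592,.664,.004); mid=[]
for x in xs:
    y=b[abs(b[:,0]-x)<.002,1]; mid.append((y.min()+y.max())/2)
k=np.polyfit(xs,mid,1); print('bar dir',np.degrees(np.arctan(k[0])),'post y at x=.5696',np.polyval(k,.5696))
goto(.518,-.27,.24,90)
E
```

```text
(572.7091674804688, 272.43585205078125) (20.067678451538086, 35.22590637207031) 58.85765838623047
slot dir -31.882693996106994 mean [0.56925603 0.26745864 0.14130362]
bar dir -25.858119291848435 post y at x=.5696 0.26748153618339315
pose [0.5676 0.2099 0.2433] yaw 88.86 tilt [-0.0013 -0.001 ]
-> rot [-0.001   0.0013 -0.0198] shift cm [-48.08  -4.01   0.4 ]
```

Call:
play_rows(
  motion=[
    [0, 0, 0, -3, 0, 0, 8.7],
    [0, 0, 0, -7.5, -0.5, 0, 8.7],
    [0, 0, -0.03, -12, -0.8, 0, 8.7],
    [0, 0, -0.06, -16.5, -1.1, 0, 8.7],
    [0, 0, -0.1, -21, -1.4, 0, 8.7],
    [0, 0, -0.14, -25.5, -1.7, 0, 8.7],
    [0, 0, -0.18, -30, -2, 0, 8.7],
    [0, 0, -0.21, -34.5, -2.2, 0, 8.7],
    [0, 0, -0.24, -39, -2.3, 0, 8.7],
    [0, 0, -0.27, -43.5, -2.3, 0, 8.7],
    [0, 0, -0.3, -48, -2.3, 0, 8.7],
    [0, 0, -0.3, -51.5, -2.3, 0, 8.7],
  ],
)

```text
clock: 9.3
ee_pos: [0.5335, -0.3077, 0.2438]
tool_rot: [[-0.274, 0.962, -0.001], [0.962, 0.274, -0.001], [-0.001, -0.001, -1.0]]
contact_force: [-0.0, -0.2, 0.5]
grip_width: 0.0872
grip_force: 0.0
```

Call:
play_rows(
  motion=[
    [0, 0, 0, -2.2, 0, 0, 8.7],
    [0, 0, 0, -2.2, 0, 0, 8.7],
    [0, 0, 0, -2.2, 0, 0, 8.7],
    [0, 0, 0, -2.2, 0, 0, 8.7],
  ],
)

```text
clock: 9.7
ee_pos: [0.5413, -0.3229, 0.244]
tool_rot: [[-0.28, 0.96, -0.0], [0.96, 0.28, 0.001], [0.001, -0.0, -1.0]]
contact_force: [-0.4, 0.7, 0.3]
grip_width: 0.0872
grip_force: 0.0
```

```bash
python3 - <<'E'
from h import *
s=sense();e=s['ee_pos'];print(e,s['clock'],s['joint_pos'].round(0))
p,d,c=cam('wrist'); P=cloud(d,c); P[d==0]=np.nan; P[...,2]-=.0012
cv2.imwrite('pics/w5.png',p)
rect(P,(.518,-.27),.03,.152,.17,'handle top')
rect(P,(.518,-.27),.08,.08,.0885,'block')
rect(P,(.518,-.27),.08,.0895,.1,'collar')
goto(.518,-.27,.115,106)
E
```

```text
[ 0.54125305 -0.32287518  0.24404948] 9.7 [ 46.  24. -26.  92.  11.  67.  34.]
handle top 1146 [ 517.1 -271.7] [25.5 25.9] dir 106.0 z 159.8
block 4559 [ 516.3 -271.1] [80.3 80.1] dir 3.8 z 85.3
collar 1075 [ 516.9 -271.4] [50.8 49.7] dir 16.2 z 93.2
pose [ 0.5414 -0.3227  0.2442] yaw 106.27 tilt [0.0004 0.0001]
-> rot [ 0.0001 -0.0004  0.0047] shift cm [ 5.71 -0.77 12.92]
```

View pics/w5.png

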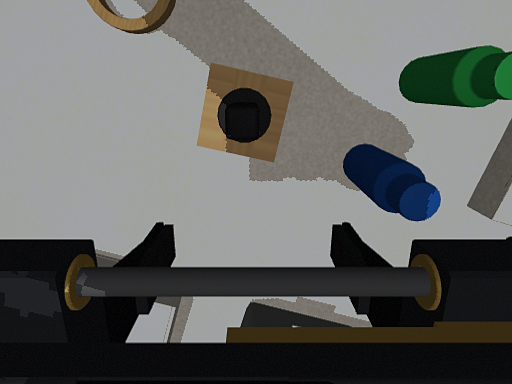

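The handle is at (243,118) with its faces aligned to the tool yaw. Moving over it and gripping.

Call:
play_rows(
  motion=[
    [0, 0, 0, 3, -0.5, 0, 8.7],
    [0, 0, 0, 5.5, -0.9, 0, 8.7],
    [0, 0, 0, 5.58, -0.91, 2, 8.7],
    [0, 0, 0, 5.58, -0.91, 5, 8.7],
    [0, 0, 0, 5.58, -0.91, 8.5, 8.7],
    [0, 0, 0, 5.58, -0.91, 11.5, 7],
    [0, 0, 0, 5.58, -0.91, 12.9, 5],
    [0, 0, 0, 5.58, -0.91, 12.9, 4],
    [0, 0, 0, 5.58, -0.91, 12.9, 4],
  ],
)

```text
clock: 10.65
ee_pos: [0.5181, -0.273, 0.1163]
tool_rot: [[-0.279, 0.96, 0.002], [0.96, 0.279, -0.001], [-0.001, 0.002, -1.0]]
contact_force: [0.6, 0.1, -0.5]
grip_width: 0.0628
grip_force: 0.0
```

Call:
play_rows(
  motion=[
    [0, 0, 0, 0, 0, 0, 1.5],
    [0, 0, 0, 0, 0, 0, 1.5],
    [0, 0, 0, 0, 0, 0, 1.5],
    [0, 0, 0, 0, 0, 0, 1.5],
    [0, 0, 0, 0, 0, 0, 1.5],
    [0, 0, 0, 0, 0, 0, 1.5],
    [0, 0, 0, 0, 0, 0, 1.5],
  ],
  squeeze=50,
)

```text
clock: 11.35
ee_pos: [0.5174, -0.2732, 0.1154]
tool_rot: [[-0.278, 0.96, 0.001], [0.96, 0.278, -0.0], [-0.001, 0.001, -1.0]]
contact_force: [0.3, -0.1, 3.0]
grip_width: 0.0259
grip_force: 50.0
```

Call:
play_rows(
  motion=[
    [0, 0, 0, 0, 0, -1, 1.5],
    [0, 0, 0, 0, 0, -3, 1.5],
    [0, 0, 0, 0, 0, -6, 1.5],
    [0, 0, 0, 0, 0, -10, 1.5],
    [0, 0, 0, 0, 0, -14, 1.5],
    [0, 0, 0, 0, 0, -18, 1.5],
    [0, 0, 0, 0, 0, -20.5, 1.5],
    [0, 0, 0, 0, 0, -20.5, 1.5],
    [0, 0, 0, 0, 0, -20.5, 1.5],
    [0, 0, 0, 0, 0, -20.5, 1.5],
  ],
)

```text
clock: 12.35
ee_pos: [0.5159, -0.2728, 0.3179]
tool_rot: [[-0.278, 0.96, -0.004], [0.96, 0.278, 0.002], [0.003, -0.003, -1.0]]
contact_force: [0.0, 0.2, -1.3]
grip_width: 0.0258
grip_force: 50.0
```

```bash
python3 - <<'E'
from h import *
s=sense();e=s['ee_pos'];print(e,s['clock'],s['grip_width'],s['contact_force'])
p,d,c=cam('scene'); P=cloud(d,c); P[d==0]=np.nan
m=(np.hypot(P[...,0]-e[0],P[...,1]-e[1])<.05)
for z0,z1 in [(.215,.237),(.245,.285),(.292,.296),(.30,.33)]:
    q=P[m&(P[...,2]>z0)&(P[...,2]<z1)]*1000
    if len(q)<4: print(z0,len(q)); continue
    w,V=np.linalg.eigh(np.cov(q[:,:2].T)); print(z0,len(q),q.mean(0).round(1),np.sqrt(w).round(1),'dir',np.degrees(np.arctan2(V[1,1],V[0,1])).round(0),q[:,2].min())
u,v=proj([e[0],e[1],e[2]-.08],c); u,v=int(u),int(v); print(u,v)
cv2.imwrite('pics/s2.png',cv2.resize(p[v-60:v+60,u-60:u+60],None,fx=4,fy=4))
E
```

```text
[ 0.51591288 -0.2728411   0.31794181] 12.35 0.02577648128233398 [ 0.04864625  0.21427287 -1.3231195 ]
0.215 56 [ 516.5 -270.9  226. ] [1.7 7.6] dir -163.0 215.2400650411409
0.245 62 [ 517.7 -268.9  261.6] [2.4 3.5] dir 160.0 245.23428364778533
0.292 74 [ 523.7 -263.   294.8] [10.  14.6] dir 138.0 292.0076104719473
0.3 180 [ 520.6 -263.8  316.3] [ 6.1 12. ] dir 170.0 300.18251721466913
196 96
```

View pics/s2.png

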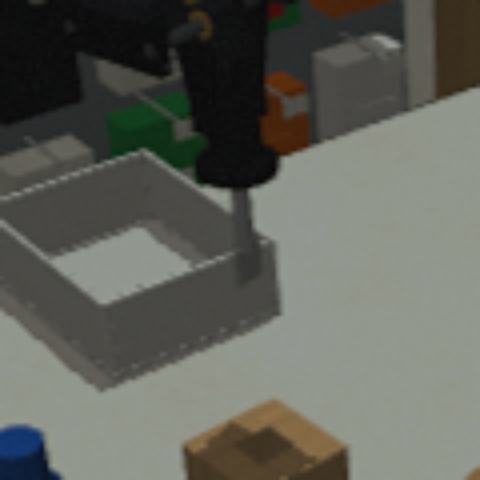

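The blade runs along tool y (about 17°). So the tool yaw must go to about 238°, which puts tool y on the slot line, then turn clockwise.

Call:
play_rows(
  motion=[
    [0, 0, -0.05, 2, 0.8, 0, 1.5],
    [0, 0, -0.17, 5.5, 2.2, 0, 1.5],
    [0, 0, -0.3, 9.5, 3.8, 0, 1.5],
    [0, 0, -0.43, 13.5, 5.4, 0, 1.5],
    [0, 0, -0.56, 17.5, 7, 0, 1.5],
    [0, 0, -0.69, 21.5, 8.6, 0, 1.5],
    [0, 0, -0.82, 25.5, 10.2, 0, 1.5],
    [0, 0, -0.95, 29.5, 11.8, 0, 1.5],
    [0, 0, -1.08, 33.5, 13.4, 0, 1.5],
    [0, 0, -1.21, 37.5, 15, 0, 1.5],
    [0, 0, -1.34, 41, 16.4, 0, 1.5],
    [0, 0, -1.47, 43, 17.2, 0, 1.5],
  ],
)

```text
clock: 13.6
ee_pos: [0.5607, 0.1927, 0.3194]
tool_rot: [[-0.981, -0.192, -0.002], [-0.192, 0.981, 0.002], [0.002, 0.002, -1.0]]
contact_force: [0.4, 0.6, -1.7]
grip_width: 0.0257
grip_force: 50.0
```

```bash
python3 - <<'E'
from h import *
s=sense();print(s['clock'],s['joint_pos'].round(0))
goto(.5702,.2688,.318,238.1)
E
```

```text
13.6 [ 16.  23. -53.  90.  19.  77.  62.]
pose [0.5607 0.1927 0.3194] yaw -168.91 tilt [0.0015 0.0023]
-> rot [ 2.800e-03 -5.000e-04 -8.205e-01] shift cm [-2.4   7.29  0.15]
```

Call:
play_rows(
  motion=[
    [0, 0, -0.12, -0.4, 1.5, 0, 1.5],
    [0, 0, -0.25, -0.9, 3, 0, 1.5],
    [0, 0, -0.38, -1.4, 4.5, 0, 1.5],
    [0, 0, -0.5, -1.9, 6, 0, 1.5],
    [0, 0, -0.62, -2.3, 7, 0, 1.5],
    [0, 0, -0.74, -2.4, 7.29, 0, 1.5],
    [0, 0, -0.82, -2.4, 7.29, 0, 1.5],
    [0, 0, -0.82, -2.4, 7.29, 0, 1.5],
    [0, 0, -0.82, -2.4, 7.29, 0, 1.5],
    [0, 0, -0.82, -2.4, 7.29, 0, 1.5],
  ],
)

```text
clock: 14.6
ee_pos: [0.5728, 0.2638, 0.3198]
tool_rot: [[-0.54, -0.842, -0.0], [-0.842, 0.54, -0.0], [0.001, 0.0, -1.0]]
contact_force: [-0.5, 0.3, -1.9]
grip_width: 0.0256
grip_force: 50.0
```

```bash
python3 - <<'E'
from h import *
s=sense();print(s['clock'],s['joint_pos'].round(0),s['contact_force'])
goto(.5702,.2688,.268,238.1)
p,d,c=cam('scene'); P=cloud(d,c); P[d==0]=np.nan; e=s['ee_pos']
m=(np.hypot(P[...,0]-e[0]-.003,P[...,1]-e[1])<.03)
for z0,z1 in [(.21,.232),(.245,.285)]:
    q=P[m&(P[...,2]>z0)&(P[...,2]<z1)]*1000
    w,V=np.linalg.eigh(np.cov(q[:,:2].T)); print(z0,len(q),q.mean(0).round(1),np.sqrt(w).round(1),'dir',np.degrees(np.arctan2(V[1,1],V[0,1])).round(0),q[:,2].min())
rect(P,(.572,.267),.025,.143,.165,'screw')
cv2.imwrite('pics/s3.png',p)
E
```

```text
14.6 [ 12.  31. -62.  84.  27.  81.  96.] [-0.45561045  0.25987948 -1.87768211]
pose [0.5728 0.2638 0.3198] yaw -122.67 tilt [0.0006 0.0001]
-> rot [ 0.0001 -0.0006 -0.0135] shift cm [-0.28  0.49  5.18]
0.21 83 [573.7 262.5 223.3] [1.  6.7] dir 145.0 213.52434960132206
0.245 75 [575.6 264.4 258.4] [1.6 3.5] dir 128.0 245.71437527707462
screw 240 [570.3 267.4] [35.1 36.2] dir 106.4 z 149.7
```

Call:
play_rows(
  motion=[
    [0, 0, -0.013, -0.2, 0.3, 1, 1.5],
    [0, 0, -0.013, -0.36, 0.49, 2.5, 1.5],
    [0, 0, -0.013, -0.36, 0.49, 4, 1.5],
    [0, 0, -0.013, -0.36, 0.49, 5, 1.5],
    [0, 0, -0.013, -0.36, 0.49, 5.5, 1.5],
    [0, 0, -0.013, -0.36, 0.49, 5.5, 1.5],
    [0, 0, -0.013, -0.36, 0.49, 5.5, 1.5],
    [0, 0, -0.013, -0.36, 0.49, 5.5, 1.5],
  ],
)

```text
clock: 15.45
ee_pos: [0.5712, 0.2697, 0.2657]
tool_rot: [[-0.528, -0.849, 0.001], [-0.849, 0.528, 0.001], [-0.001, -0.001, -1.0]]
contact_force: [0.6, 0.6, -1.7]
grip_width: 0.0255
grip_force: 50.0
```

```bash
cat > st.py <<'E'
from h import *
s=sense();print(s['clock'],'F',s['contact_force'].round(1),'T',s['torque'].round(2),'q',s['joint_pos'].round(0))
goto(.5706,.2695,.2534,238.1,s)
E
python3 - <<'E'
import st
from h import *
s=sense();e=s['ee_pos']
p,d,c=cam('scene'); P=cloud(d,c); P[d==0]=np.nan
m=(np.hypot(P[...,0]-e[0]-.003,P[...,1]-e[1])<.03)
for z0,z1 in [(.163,.178),(.19,.225)]:
    q=P[m&(P[...,2]>z0)&(P[...,2]<z1)]*1000
    w,V=np.linalg.eigh(np.cov(q[:,:2].T)); print(z0,len(q),q.mean(0).round(1),np.sqrt(w).round(1),'dir',np.degrees(np.arctan2(V[1,1],V[0,1])).round(0),q[:,2].min())
cv2.imwrite('pics/s4.png',cv2.resize(p[190:330,260:400],None,fx=4,fy=4,interpolation=cv2.INTER_CUBIC))
E
```

```text
15.45 F [ 0.6  0.6 -1.7] T [ 0.14 -0.09 -0.  ] q [ 11.  33. -61.  89.  30.  76.  95.]
pose [0.5712 0.2697 0.2657] yaw -121.9 tilt [-0.0012 -0.0006]
-> rot [-0.0006  0.0012  0.    ] shift cm [0.05 0.04 1.23]
0.163 61 [572.2 268.6 170.7] [0.9 6.8] dir 147.0 163.14621904289638
0.19 62 [574.4 270.5 202.9] [1.7 3.4] dir 128.0 190.4590107768891
```

View pics/s4.png

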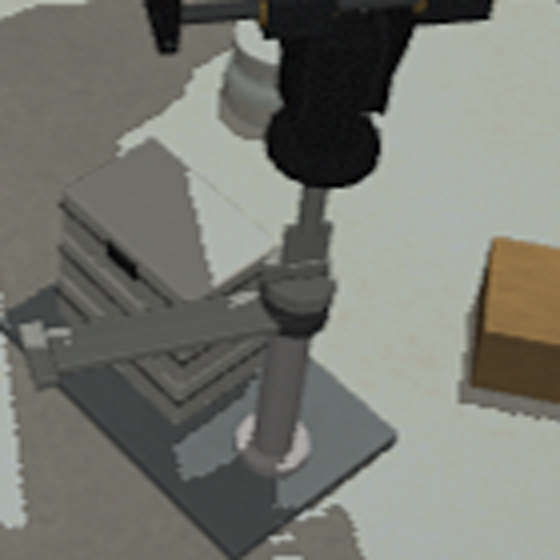

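Blade is above the screw, aligned with the slot. Feeling down.

Call:
play_rows(
  motion=[
    [0, 0, 0, 0.05, 0, 0.5, 1.5],
    [0, 0, 0, 0.05, 0, 0.9, 1.5],
    [0, 0, 0, 0.05, 0, 1.1, 1.5],
    [0, 0, 0, 0.05, 0, 1.3, 1.5],
    [0, 0, 0, 0.05, 0, 1.4, 1.5],
    [0, 0, 0, 0.05, 0, 1.4, 1.5],
    [0, 0, 0, 0.05, 0, 1.4, 1.5],
  ],
)

```text
clock: 16.2
ee_pos: [0.5707, 0.2691, 0.2512]
tool_rot: [[-0.528, -0.849, 0.0], [-0.849, 0.528, 0.0], [-0.0, -0.0, -1.0]]
contact_force: [-0.2, -0.1, -1.7]
grip_width: 0.0257
grip_force: 50.0
```

```bash
python3 st.py
```

```text
16.2 F [-0.2 -0.1 -1.7] T [ 0.16 -0.08 -0.04] q [ 11.  34. -61.  90.  30.  74.  94.]
pose [0.5707 0.2691 0.2512] yaw -121.89 tilt [-0.0002 -0.0001]
-> rot [-0.0001  0.0002  0.0002] shift cm [-0.03  0.03 -0.22]
```

Call:
play_rows(
  motion=[
    [0, 0, 0, 0, 0, 0.2, 1.5],
    [0, 0, 0, 0, 0, 0.4, 1.5],
    [0, 0, 0, 0, 0, 0.6, 1.5],
    [0, 0, 0, 0, 0, 0.75, 1.5],
    [0, 0, 0, 0, 0, 0.75, 1.5],
    [0, 0, 0, 0, 0, 0.75, 1.5],
  ],
)

```text
clock: 16.8
ee_pos: [0.5707, 0.2691, 0.2439]
tool_rot: [[-0.528, -0.849, 0.0], [-0.849, 0.528, 0.0], [-0.0, -0.0, -1.0]]
contact_force: [-0.2, -0.9, 2.1]
grip_width: 0.026
grip_force: 50.0
```

```bash
python3 st.py
```

```text
16.8 F [-0.2 -0.9  2.1] T [-0.05  0.06 -0.  ] q [ 11.  34. -61.  90.  31.  74.  94.]
pose [0.5707 0.2691 0.2439] yaw -121.89 tilt [-0.0002 -0.0003]
-> rot [-0.0003  0.0002  0.0001] shift cm [-0.03  0.03 -0.95]
```

Call:
play_rows(
  motion=[
    [0, 0, 0.1, 0, -0.02, 0, 1.5],
    [0, 0, 0.2, 0, -0.05, 0, 1.5],
    [0, 0, 0.3, 0.01, -0.07, 0, 1.5],
    [0, 0, 0.4, 0.02, -0.09, 0, 1.5],
    [0, 0, 0.5, 0.03, -0.11, 0, 1.5],
    [0, 0, 0.6, 0.04, -0.13, 0, 1.5],
    [0, 0, 0.7, 0.05, -0.15, 0, 1.5],
    [0, 0, 0.8, 0.07, -0.165, 0, 1.5],
    [0, 0, 0.9, 0.09, -0.18, 0, 1.5],
    [0, 0, 1.0, 0.11, -0.19, 0, 1.5],
    [0, 0, 1.0, 0.11, -0.19, 0, 1.5],
  ],
)

```text
clock: 17.9
ee_pos: [0.5714, 0.2677, 0.244]
tool_rot: [[-1.0, -0.015, 0.0], [-0.015, 1.0, 0.0], [-0.0, 0.0, -1.0]]
contact_force: [-0.5, 0.6, 1.0]
grip_width: 0.0256
grip_force: 50.0
```

```bash
cat >> st.py <<'E'
p,d,c=cam('scene'); P=cloud(d,c); P[d==0]=np.nan
b=P[(P[...,2]>.124)&(P[...,2]<.134)&(np.hypot(P[...,0]-.5705,P[...,1]-.267)<.15)&(np.hypot(P[...,0]-.5705,P[...,1]-.267)>.03)]
v=b.mean(0)-[.5705,.267,0]; print('bar dir',np.degrees(np.arctan2(v[1],v[0])).round(1),len(b))
E
python3 st.py
```

```text
17.9 F [-0.5  0.6  1. ] T [0.26 0.18 0.16] q [  4.  29. -47.  91.  22.  70.  43.]
pose [0.5714 0.2677 0.244 ] yaw -179.12 tilt [-0.0005  0.0004]
-> rot [ 1.000e-04  6.000e-04 -9.987e-01] shift cm [ 0.07  0.18 -0.94]
bar dir -48.7 591
```

Call:
play_rows(
  motion=[
    [0, 0, 0.1, 0, -0.02, 0, 1.5],
    [0, 0, 0.2, 0, -0.05, 0, 1.5],
    [0, 0, 0.3, 0.01, -0.07, 0, 1.5],
    [0, 0, 0.4, 0.02, -0.09, 0, 1.5],
    [0, 0, 0.5, 0.03, -0.11, 0, 1.5],
    [0, 0, 0.6, 0.04, -0.13, 0, 1.5],
    [0, 0, 0.66, 0.05, -0.14, 0, 1.5],
    [0, 0, 0.66, 0.05, -0.14, 0, 1.5],
    [0, 0, 0.66, 0.05, -0.14, 0, 1.5],
  ],
)

```text
clock: 18.85
ee_pos: [0.5713, 0.2666, 0.2439]
tool_rot: [[-0.8, 0.599, 0.001], [0.599, 0.8, 0.002], [0.0, 0.002, -1.0]]
contact_force: [0.2, 0.4, 0.8]
grip_width: 0.0258
grip_force: 50.0
```

```bash
python3 st.py
```

```text
18.85 F [0.2 0.4 0.8] T [ 0.72 -0.13  0.16] q [ -1.  26. -39.  91.  17.  68.  10.]
pose [0.5713 0.2666 0.2439] yaw 143.17 tilt [0.0002 0.0018]
-> rot [ 1.6000e-03  1.3000e-03 -1.6568e+00] shift cm [ 0.23  0.19 -0.95]
bar dir -86.0 523
```

Call:
play_rows(
  motion=[
    [0, 0, 0.05, 0, -0.01, 0, 1.5],
    [0, 0, 0.09, 0, -0.02, 0, 1.5],
    [0, 0, 0.09, 0, -0.02, 0, 1.5],
    [0, 0, 0.09, 0, -0.02, 0, 1.5],
  ],
)

```text
clock: 19.3
ee_pos: [0.5713, 0.2664, 0.2438]
tool_rot: [[-0.743, 0.67, 0.001], [0.67, 0.743, 0.002], [0.0, 0.002, -1.0]]
contact_force: [-0.3, 3.4, 0.1]
grip_width: 0.0255
grip_force: 50.0
```

```bash
python3 st.py
```

```text
19.3 F [-0.3  3.4  0.1] T [ 1.09 -0.22  0.18] q [ -2.  26. -38.  91.  17.  68.   5.]
pose [0.5713 0.2664 0.2438] yaw 137.96 tilt [0.0005 0.0019]
-> rot [ 1.8000e-03  1.3000e-03 -1.7478e+00] shift cm [ 0.26  0.19 -0.96]
bar dir -91.2 517
```

```bash
python3 - <<'E'
from h import *
for n in ('scene','top'):
    p,d,c=cam(n); P=cloud(d,c); P[d==0]=np.nan
    b=P[(P[...,2]>.124)&(P[...,2]<.134)&(abs(P[...,0]-.5695)<.04)&(P[...,1]>.12)&(P[...,1]<.245)]
    if len(b)<50: print(n,len(b)); continue
    ys=np.arange(.155,.24,.006); mid=[]
    for y in ys:
        x=b[abs(b[:,1]-y)<.003,0]; mid.append([(x.min()+x.max())/2,x.max()-x.min()] if len(x)>2 else [np.nan]*2)
    mid=np.array(mid); ok=~np.isnan(mid[:,0]); k=np.polyfit(ys[ok],mid[ok,0],1)
    print(n,'bar dir',-90-np.degrees(np.arctan(k[0])),(mid*1000).round(0).tolist())
E
```

```text
scene bar dir -92.31707199646023 [[567.0, 24.0], [568.0, 23.0], [568.0, 21.0], [567.0, 24.0], [568.0, 25.0], [568.0, 23.0], [568.0, 24.0], [567.0, 25.0], [569.0, 23.0], [569.0, 24.0], [569.0, 23.0], [569.0, 25.0], [569.0, 24.0], [570.0, 23.0], [571.0, 22.0]]
top bar dir -92.51250861039901 [[564.0, 23.0], [564.0, 22.0], [564.0, 22.0], [564.0, 22.0], [564.0, 23.0], [564.0, 22.0], [565.0, 22.0], [564.0, 22.0], [564.0, 22.0], [564.0, 22.0], [566.0, 24.0], [567.0, 22.0], [567.0, 22.0], [nan, nan], [nan, nan]]
```

The bar reads −92.4° in two views, which is home at its end stop. I'll back off the torque and lift.

Call:
play_rows(
  motion=[
    [0, 0, -0.05, 0, 0, 0, 1.5],
    [0, 0, -0.1, 0, 0.02, 0, 1.5],
    [0, 0, -0.1, 0, 0.02, 0, 1.5],
    [0, 0, -0.1, 0, 0.02, -0.5, 1.5],
    [0, 0, -0.1, 0, 0.02, -1.2, 1.5],
    [0, 0, -0.1, 0, 0.02, -2, 1.5],
    [0, 0, -0.1, 0, 0.02, -4, 1.5],
    [0, 0, -0.1, 0, 0.02, -6.5, 1.5],
    [0, 0, -0.1, 0, 0.02, -8, 1.5],
    [0, 0, -0.1, 0, 0.02, -8, 1.5],
    [0, 0, -0.1, 0, 0.02, -8, 1.5],
  ],
)

```text
clock: 20.55
ee_pos: [0.571, 0.2652, 0.323]
tool_rot: [[-0.804, 0.594, -0.0], [0.594, 0.804, -0.001], [-0.0, -0.001, -1.0]]
contact_force: [-0.3, 0.2, -1.7]
grip_width: 0.0256
grip_force: 50.0
```

```bash
python3 - <<'E'
import st
from h import *
e=sense()['ee_pos']; P=st.P
m=(np.hypot(P[...,0]-e[0]-.003,P[...,1]-e[1])<.03)
for z0,z1 in [(.21,.24),(.25,.285)]:
    q=P[m&(P[...,2]>z0)&(P[...,2]<z1)]*1000
    w,V=np.linalg.eigh(np.cov(q[:,:2].T)); print(z0,len(q),q.mean(0).round(1),np.sqrt(w).round(1),'dir',np.degrees(np.arctan2(V[1,1],V[0,1])).round(0),q[:,2].min())
goto(.5174,-.2732,.325,106.2)
E
```

```text
20.55 F [-0.3  0.2 -1.7] T [-0.01 -0.09 -0.02] q [ -1.  23. -40.  85.  15.  77.  12.]
pose [0.571  0.2652 0.323 ] yaw 143.56 tilt [-0.0003 -0.001 ]
-> rot [-1.0000e-03 -6.0000e-04 -1.6501e+00] shift cm [0.29 0.33 6.96]
bar dir -91.2 515
0.21 41 [573.7 268.4 228.2] [1.  6.7] dir 60.0 218.760835059145
0.25 72 [573.6 267.9 262.9] [1.7 3.4] dir 128.0 250.68586507519376
pose [0.5708 0.265  0.3223] yaw 143.56 tilt [ 0.0003 -0.0022]
-> rot [-2.200e-03  4.000e-04  6.521e-01] shift cm [-27.67 -46.47  -0.17]
```

Call:
play_rows(
  motion=[
    [0, 0, 0.03, -1, -1.7, 0, 1.5],
    [0, 0, 0.09, -3.2, -5.4, 0, 1.5],
    [0, 0, 0.15, -5.6, -9.4, 0, 1.5],
    [0, 0, 0.21, -8, -13.4, 0, 1.5],
    [0, 0, 0.27, -10.4, -17.4, 0, 1.5],
    [0, 0, 0.33, -12.8, -21.4, 0, 1.5],
    [0, 0, 0.39, -15.2, -25.4, 0, 1.5],
    [0, 0, 0.45, -17.6, -29.4, 0, 1.5],
    [0, 0, 0.51, -20, -33.4, 0, 1.5],
    [0, 0, 0.57, -22.4, -37.4, 0, 1.5],
    [0, 0, 0.62, -24.6, -41.3, 0, 1.5],
    [0, 0, 0.65, -26.4, -44.4, 0, 1.5],
  ],
)

```text
clock: 21.8
ee_pos: [0.5182, -0.2516, 0.3219]
tool_rot: [[-0.277, 0.961, -0.003], [0.961, 0.277, -0.0], [0.001, -0.003, -1.0]]
contact_force: [0.1, -0.6, -1.4]
grip_width: 0.026
grip_force: 50.0
```

Call:
play_rows(
  motion=[
    [0, 0, 0, -0.7, -1.2, 0, 1.5],
    [0, 0, 0, -1.2, -2, 0, 1.5],
    [0, 0, 0, -1.2, -2, 0, 1.5],
    [0, 0, 0, -1.2, -2, 0, 1.5],
    [0, 0, 0, -1.2, -2, 0, 1.5],
  ],
)

```text
clock: 22.3
ee_pos: [0.5049, -0.2636, 0.3237]
tool_rot: [[-0.284, 0.959, 0.001], [0.959, 0.284, 0.0], [0.0, 0.001, -1.0]]
contact_force: [0.4, 1.3, -1.9]
grip_width: 0.026
grip_force: 50.0
```

```bash
python3 - <<'E'
from h import *
goto(.5174,-.2732,.22,106.2)
e=sense()['ee_pos']
p,d,c=cam('scene'); P=cloud(d,c); P[d==0]=np.nan
m=(np.hypot(P[...,0]-e[0]-.003,P[...,1]-e[1])<.03)
for z0,z1 in [(.21,.24),(.25,.285)]:
    q=P[m&(P[...,2]>z0)&(P[...,2]<z1)]*1000
    w,V=np.linalg.eigh(np.cov(q[:,:2].T)); print(z0,len(q),q.mean(0).round(1),np.sqrt(w).round(1),'dir',np.degrees(np.arctan2(V[1,1],V[0,1])).round(0),q[:,2].min())
E
```

```text
pose [ 0.5049 -0.2636  0.3237] yaw 106.51 tilt [0.0002 0.0007]
-> rot [ 0.0007 -0.0002  0.0054] shift cm [-1.28  0.92 10.37]
0.21 52 [ 506.3 -261.5  228.7] [1.6 7.3] dir -165.0 218.99507297015762
0.25 61 [ 507.1 -259.2  267.6] [2.5 3.4] dir 147.0 250.4325785634749
```

Call:
play_rows(
  motion=[
    [0, 0, 0, -0.6, 0.5, 0, 1.5],
    [0, 0, 0, -1.28, 0.92, 0, 1.5],
    [0, 0, 0, -1.28, 0.92, 2, 1.5],
    [0, 0, 0, -1.28, 0.92, 5, 1.5],
    [0, 0, 0, -1.28, 0.92, 8, 1.5],
    [0, 0, 0, -1.28, 0.92, 10.5, 1.5],
    [0, 0, 0, -1.28, 0.92, 11.5, 1.5],
    [0, 0, 0, -1.28, 0.92, 11.5, 1.5],
    [0, 0, 0, -1.28, 0.92, 11.5, 1.5],
  ],
)

```text
clock: 23.25
ee_pos: [0.5177, -0.2756, 0.2096]
tool_rot: [[-0.281, 0.96, 0.002], [0.96, 0.281, -0.001], [-0.001, 0.002, -1.0]]
contact_force: [-0.0, 0.8, -1.2]
grip_width: 0.026
grip_force: 50.0
```

```bash
python3 - <<'E'
from h import *
print(sense()['contact_force'].round(1))
goto(.5174,-.2732,.1154,106.2)
E
```

```text
[-0.   0.8 -1.2]
pose [ 0.5177 -0.2756  0.2096] yaw 106.33 tilt [-0.0012  0.0016]
-> rot [0.0016 0.0012 0.0023] shift cm [0.25 0.02 9.42]
```

Call:
play_rows(
  motion=[
    [0, 0, 0, 0.23, 0, 0.3, 1.5],
    [0, 0, 0, 0.23, 0, 1, 1.5],
    [0, 0, 0, 0.23, 0, 2, 1.5],
    [0, 0, 0, 0.23, 0, 3.5, 1.5],
    [0, 0, 0, 0.23, 0, 5, 1.5],
    [0, 0, 0, 0.23, 0, 6.5, 1.5],
    [0, 0, 0, 0.23, 0, 8, 1.5],
    [0, 0, 0, 0.23, 0, 8.8, 1.5],
    [0, 0, 0, 0.23, 0, 8.8, 1.5],
    [0, 0, 0, 0.23, 0, 8.8, 1.5],
  ],
)

```text
clock: 24.25
ee_pos: [0.5163, -0.273, 0.1207]
tool_rot: [[-0.281, 0.96, 0.0], [0.96, 0.281, -0.0], [-0.0, 0.0, -1.0]]
contact_force: [-0.5, -0.3, -1.4]
grip_width: 0.0257
grip_force: 50.0
```

```bash
python3 - <<'E'
from h import *
print(sense()['contact_force'].round(1))
goto(.5174,-.2732,.1154,106.2)
E
```

```text
[-0.5 -0.3 -1.4]
pose [ 0.5163 -0.273   0.1207] yaw 106.34 tilt [-0.0002  0.0004]
-> rot [0.0004 0.0002 0.0024] shift cm [-0.05  0.1   0.53]
```

Free of contact. Lower the last 5 mm, then release and rise.

Call:
play_rows(
  motion=[
    [0, 0, 0, 0, 0.05, 0.25, 1.5],
    [0, 0, 0, 0, 0.05, 0.45, 1.5],
    [0, 0, 0, 0, 0.05, 0.55, 1.5],
    [0, 0, 0, 0, 0.05, 0.55, 1.5],
    [0, 0, 0, 0, 0.05, 0.55, 1.5],
  ],
)

```text
clock: 24.75
ee_pos: [0.5167, -0.2729, 0.1155]
tool_rot: [[-0.281, 0.96, 0.001], [0.96, 0.281, -0.0], [-0.001, 0.0, -1.0]]
contact_force: [0.2, 0.6, 1.3]
grip_width: 0.0255
grip_force: 50.0
```

Call:
play_rows(
  motion=[
    [0, 0, 0, 0, 0, 0, 3.5],
    [0, 0, 0, 0, 0, 0, 6],
    [0, 0, 0, 0, 0, 0, 6],
    [0, 0, 0, 0, 0, 0, 6],
    [0, 0, 0, 0, 0, 0, 6],
    [0, 0, 0, 0, 0, -1, 6],
    [0, 0, 0, 0, 0, -4, 6],
    [0, 0, 0, 0, 0, -8, 6],
    [0, 0, 0, 0, 0, -12, 6],
    [0, 0, 0, -3, 0, -13, 6],
    [0, 0, 0, -6, 0, -13, 6],
    [0, 0, 0, -6, 0, -13, 6],
  ],
)

```text
clock: 25.95
ee_pos: [0.5332, -0.3354, 0.2462]
tool_rot: [[-0.276, 0.961, 0.002], [0.961, 0.276, -0.003], [-0.004, 0.001, -1.0]]
contact_force: [-0.2, -0.3, -1.0]
grip_width: 0.0596
grip_force: 0.0
```

```bash
python3 - <<'E'
from h import *
s=sense();print(s['ee_pos'],s['clock'],s['contact_force'].round(1))
p,d,c=cam('wrist'); P=cloud(d,c); P[d==0]=np.nan; P[...,2]-=.0012
rect(P,(.518,-.27),.03,.152,.175,'handle top')
rect(P,(.518,-.27),.08,.078,.0885,'block')
rect(P,(.518,-.27),.08,.0895,.1,'collar')
p,d,c=cam('scene'); P=cloud(d,c); P[d==0]=np.nan
rect(P,(.569,.177),.09,.102,.118,'case')
b=P[(P[...,2]>.124)&(P[...,2]<.134)&(abs(P[...,0]-.5695)<.04)&(P[...,1]>.12)&(P[...,1]<.245)]
rect(P,(.569,.2),.1,.124,.134,'bar')
cv2.imwrite('pics/end.png',p)
E
```

```text
[ 0.53317277 -0.33540542  0.24618297] 25.95 [-0.2 -0.3 -1. ]
handle top 1163 [ 515.7 -271.1] [26.  25.1] dir 16.0 z 159.9
block 4629 [ 516.6 -271.1] [80.2 80.1] dir 3.7 z 85.3
collar 1181 [ 515.8 -271.4] [50.4 51.2] dir 151.7 z 93.1
case 604 [585.2 176.3] [ 33.2 102.2] dir 90.2 z 111.8
bar 619 [572.  206.5] [153.4  37.3] dir 83.8 z 128.9
```

View pics/end.png

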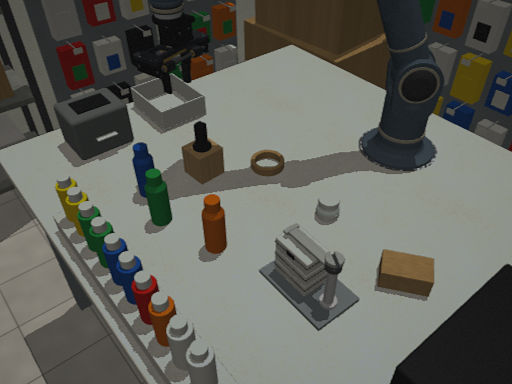

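The final picture shows the bar lying over the column at (300,250) and the driver upright in its block at (203,150), with its collar at 93 mm, seated. The bystanders are where they were and the arm is clear.

```bash
python3 -c "
from station import bot
print(bot.sign_off())"
```

```text
the job is handed in; nothing more can be done
None
```

The job is handed in at about 26 s of the 72 s allowed (no verdict was returned): the third case sits on the column about 1 mm off centre, the bar was turned fully home by its screw, the screwdriver is seated upright in its block, and the last picture shows the bystanders where they were.

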